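# Park the tube rack in the reader bay

## Robot

A 6-joint arm with a two-finger parallel gripper is mounted at the origin on the work surface. World frame = base frame: x ahead of the robot, y to its left, z up, the work surface at z = 0. Lengths are in m, angles in rad, forces in N, time in s.
With the tool pointing down it reaches from about 0.25 to 0.8 m from the base axis. Payload 3.9 kg.
Tool frame: the origin (TCP) lies midway between the tips of the shut fingers; the grasp point (between the pads) lies 19 mm behind it (env.grip_depth is the distance from the TCP to the grasp point, in m); z points along the fingers, y is the direction in which the jaws open and shut (so a half turn about z gives the same grasp; the last joint's range is limited). The gripper opens to 85 mm and grips with 20 to 120 N. Pads are 22 mm wide; open, the fingers measure 114 mm over their backs; the gripper's body (76 mm by 85 mm) begins 54 mm behind the grasp point. The pads swing forward as they close: fully open they stand 13 mm farther back than shut.
Start: joints at [-1.306, 0.26, -0.138, 1.173, 0, 1.571], TCP at [0.137, -0.507, 0.231] pointing down, gripper open.
Joint ranges: [-2.78, 2.78], [-0.83, 1.72], [-1.28, 1.37], [-1.9, 2.12], [-1.57, 1.48], [-3.14, 3.14]. Speed limits (rad/s): [2.57, 2.57, 3.14, 3.14, 3.14, 3.14].

## Interface

Orientations are given as a rotation vector (axis times angle).
In Python, from rig import env gives the robot as it stands.
- The arm moves only by the tool apply_moves, never from a script. Its argument "motion" is a list of rows, each an object of numbers: "grip": the finger opening in cm, from 0 to 8.54; "dx", "dy", "dz": the shift along the tool's x, y, z in cm; "roll": the turn about the tool's z in units of 6 degrees (1.0 is 6 degrees). In form: [{"grip": .., "dx": .., "dy": .., "dz": .., "roll": ..}, ...]. A call has 1 to 20 rows; each row is the pose to reach, as a shift and turn from the pose commanded when the call began, along the tool's axes at that moment; what a row does not reach only later rows make up. A row lasts 1/12 s, in which the tool goes at most 41.7 mm and 7.16 degrees, less where a joint would pass 70% of its speed; a pose out of reach is approached as far as the arm can. A call with a gripper value outside its range is refused whole. The fingers move at their own pace and stop on an object; the grip force is fixed at half the most. Time passes only in rows, so rows that repeat a pose let the fingers close. It gives the time, the measured TCP pose, the force and the opening at its end, in the units of the state.
- env.read_state(): the state, without advancing time (a new reading comes with each control period).
- env.snapshot(name): name is "scene" or "top" or "wrist"; returns the picture (384x512x3 uint8, red, green, blue); there is no depth.
- env.get_calibration(name): a dict with "fx", "fy", "cx", "cy" (pixels), "rvec" (rotation vector, rad) and "tvec" (3), from world to camera coordinates, as OpenCV has them. Camera axes: x right, y down, z forward; pixel columns grow to the right and rows downward; lengths in m; the calibration is good to about 2 mm. The wrist camera is an equidistant fisheye: a pixel r from the principal point sees the ray r / f radians off the axis. A picture is of the moment at which its call begins: read the wrist's pose just before it. get_calibration takes no time and is no camera call; for the wrist camera it gives the pose at the moment of the call.
- env.job_done(): hands the job in, once; it reports no verdict.
Trained networks look in the newest picture that a camera, given by its name, has taken for a name from the list of things; names that differ only in an ending like _2 or _b are one class to them, and where a whole thing is asked for, a point or a joint stands for the part that bears it (a point fixed in the world has none). Each returns a list of dicts, best first, with "confidence" (0 to 1); they miss things now and then, are a little off and sometimes report something else, mostly with a low value. They report only what shows in the picture. A call takes as long as a camera call. They do not tell look-alikes from the thing itself.
- env.recognise(camera, target): "centre" ([row, column] in pixels, amid what is visible of it).
- env.pinpoint(camera, target): "centre" ([row, column] in pixels: a listed point, or the origin of a listed thing).
The state is a dict: "time_s": time; "joint_pos": joint angles; "dq": joint speeds; "joint_torque": joint torques, N m; "position": TCP position; "tcp_rot": TCP orientation; "wrist_force": force on the tool from outside, world axes, zero at the start; "moment": the same for the moment, N m; "opening": finger opening in m.
Only numpy, scipy, OpenCV 4.12 (cv2) and the standard library are available. Lean on these libraries where they do the work, as an engineer would, in place of code of your own. Each camera call takes 0.05 s, during which the arm holds its last target. There are 200 camera calls.

## Task

With the fingertips, push the red tube rack along the bench until it sits fully home in the corner of the blue bay, flat against the long rail and up against the end stop. Only then push the orange keeper along the rail until it rests against the end of the rack. Do not lift or tip the rack, do not use the keeper to shove the rack home, and leave everything else on the bench where it stands.

Things in the scene. Friction and masses are not known exactly. Their poses are not given: they have to be found in the camera images.
- red_rack: red tube rack, loose, about 0.35 kg: block 90 mm along its x, 124 along its y, 45 high, flat upright sides; six capped tubes stand in it to 61 mm, none within 15 mm of a side. Slides under roughly 2 to 5 N. Origin: centre of its underside, z up. Starts on the robot's side of the rail, turned up to 0.3 rad from the bay's axes. Home, its centre is at bay x -45, y 138 mm
- bay: fixed blue bay; place and angle vary. y runs along the rail, x points square through it, away from the robot; z up, 0 at the bench. The rail's rack-side face is the plane x = 0; rail 15 mm thick, 25 high, y -255 to 215 mm. The rack stays at x below 0. Behind the rail: a white barcode reader 70 mm high (x 37 to 113, y 55 to 185 mm), a bottle and beaker (to 160 mm high, world x over 0.75 m)
- bay_corner (a point): inner corner between the faces of rail and end stop, at bench level (bay x 0, y 200 mm); axes as the bay. The end stop's face is the plane bay y = 200 mm, which the rack meets coming from smaller y; it is a bar 15 mm thick, 25 high, from the rail out to bay x = -105 mm. White lines on the bench mark the rack's place
- keeper (a joint): slide of the orange keeper along the rail, in m: it grows towards the end stop. It starts between 0 and 0.03, far from the stop, and touches a rack that is home at 0.236; travel ends at 0.245. It stays where it is left; it takes about 1.5 N to slide
- keeper_plate (a point): centre of the upright face of the keeper plate that meets the rack (bay x = -30 mm, y = -160 mm + joint value, 25.5 mm above the bench). The plate is 12 mm thick (towards smaller bay y), 45 mm high from 3 mm above the bench, and reaches from the rail out to bay x = -60 mm
- blue_rack: blue tube rack, same make as the red one (90 x 124 x 45 mm, caps to 61 mm), left of the bay; to be left alone. Origin: centre of its underside
- amber_jar: amber jar, 40 mm across, 55 mm high, standing to the right of and nearer the robot than the bay; to be left alone. Origin: centre of its underside
- white_jar: white jar with blue cap, 38 mm across, 50 mm high, standing beyond the outside of the end stop; to be left alone. Origin: centre of its underside
- yellow_box: yellow pipette-tip box, 89 x 124 x 62 mm, far to the right of the bay, nearer the robot; to be left alone. Origin: centre of its underside
Not all that is in view belongs to the job. What is shaped like the red_rack but green or turquoise is not meant.

How it is judged:
On the way, in this order (a step that is already met when the one before it is completed fails the run):
1. the red rack is home in the corner, against rail and end stop, pushed there without the keeper (x of red_rack in the frame of bay between -0.0495 and -0.041 m and y of red_rack in the frame of bay between 0.1335 and 0.142 m and angle between the x axis of red_rack and the x axis of bay, either way round below 0.05 rad and height (world z) of red_rack below 0.005 m), for 0.2 s.
2. the keeper is slid up against the rack (value of joint keeper above 0.23 m), for 0.2 s.
At the end, for the whole second after the job is handed in: The red rack stands flat on the bench within 4.5 mm of both the rail and the end stop and within 0.05 rad of square, at rest, and the keeper is at 0.230 or more, against the rack (all of step 1 and value of joint keeper above 0.23 m and angle between red_rack's own z axis and vertical below 0.04 rad and linear speed of red_rack below 0.01 m/s); the robot touches nothing.
It fails at once if the red rack is lifted (8 mm) or tipped (height (world z) of red_rack above 0.008 m or angle between red_rack's own z axis and vertical above 0.14 rad).
It fails at once if another thing on the bench is moved by more than 15 mm (distance of any of blue_rack, amber_jar, white_jar, yellow_box from where it was at the start of the episode above 0.015 m).
It also fails if it takes over 58 s, if anything falls off the work surface, if the arm or the gripper's body presses on something with over 40 N, if the wrist force passes 120 N, or if a joint passes its speed limit or range.

## Working session

There is one attempt and no reset: what is moved stays moved. The work goes in short steps, Python scripts to look and compute and a tool call to move; the robot and the scene stay as the last step left them, time stands still between calls to the robot, and variables do not carry over. Pictures are saved under pics/ and viewed, about 8 in all and at most 12, crops included, and the job is handed in when it is done.

Besides the shell and the picture viewer there is one more tool, called as a command line: name --argument value ..., lists and objects as JSON in quotes. apply_moves: Moves the arm, as the interface text tells. Its arguments: {"type":"object","properties":{"motion":{"type":"array","items":{"type":"object","properties":{"grip":{"type":"number"},"dx":{"type":"number"},"dy":{"type":"number"},"dz":{"type":"number"},"roll":{"type":"number"}}}}},"required":["motion"]}

```bash
mkdir -p pics; cat > h.py <<'E'
import numpy as np, cv2
from rig import env
def cal(n):
    c=env.get_calibration(n); R=cv2.Rodrigues(np.array(c['rvec'],float))[0]; return c,R,np.array(c['tvec'],float)
def ray(n,rc):
    c,R,t=cal(n); p=np.array([(rc[1]-c['cx'])/c['fx'],(rc[0]-c['cy'])/c['fy']])
    if n=='wrist':
        a=np.linalg.norm(p); d=np.r_[p/a*np.sin(a),np.cos(a)] if a>0 else np.array([0,0,1.])
    else: d=np.r_[p,1]
    return -R.T@t, R.T@d
def onz(n,rc,z):
    o,d=ray(n,rc); return o+d*(z-o[2])/d[2]
def proj(n,P):
    c,R,t=cal(n); q=np.atleast_2d(P)@R.T+t
    if n=='wrist':
        r=np.linalg.norm(q[:,:2],axis=1); k=np.arctan2(r,q[:,2])/r; u=q[:,:2]*k[:,None]
    else: u=q[:,:2]/q[:,2:]
    return np.c_[u[:,0]*c['fx']+c['cx'],u[:,1]*c['fy']+c['cy']]
def save(im,f): cv2.imwrite('pics/'+f,im[:,:,::-1])
E
python3 - <<'E'
from h import *
s=env.read_state(); print({k:np.round(v,3) for k,v in s.items()})
for n in ['scene','top']:
    im=env.snapshot(n); save(im,n+'0.png')
    c,R,t=cal(n); print(n,'cam at',np.round(-R.T@t,3),c['fx'])
    for k,z in [('red_rack',0),('bay_corner',0),('keeper_plate',.0255),('blue_rack',0),('amber_jar',0),('white_jar',0),('yellow_box',0)]:
        for r in env.pinpoint(n,k)[:3]: print(n,k,np.round(r['centre'],1),round(r['confidence'],2),np.round(onz(n,r['centre'],z),3))
a=cv2.imread('pics/top0.png');cv2.imwrite('pics/top0b.png',cv2.resize(a,(800,600),interpolation=cv2.INTER_CUBIC))
E
```

```text
{'time_s': np.float64(0.0), 'joint_pos': array([-1.306,  0.261, -0.139,  1.173,  0.   ,  1.571]), 'dq': array([ 0.   ,  0.001, -0.001,  0.   ,  0.   ,  0.002]), 'joint_torque': array([ 1.0000e-03, -4.0568e+01,  2.5393e+01,  1.9000e-02,  0.0000e+00,
       -0.0000e+00]), 'position': array([ 0.137, -0.506,  0.23 ]), 'tcp_rot': array([-3.112, -0.414,  0.   ]), 'wrist_force': array([ 0.14 ,  0.004, -0.446]), 'moment': array([ 0.038, -0.057, -0.026]), 'opening': np.float64(0.085)}
scene cam at [ 1.224 -0.36   0.588] 361.3551725532628
scene red_rack [220.6 238.2] 0.73 [ 0.476 -0.05   0.   ]
scene red_rack [155.9 321.8] 0.65 [0.241 0.391 0.   ]
scene red_rack [199.3 403.3] 0.62 [0.596 0.437 0.   ]
scene bay_corner [239.5 329.7] 0.71 [0.655 0.127 0.   ]
scene keeper_plate [254.6 193.8] 0.97 [ 0.586 -0.21   0.025]
scene blue_rack [178.7 356.4] 0.65 [0.434 0.393 0.   ]
scene amber_jar [222.3 171.2] 0.66 [ 0.402 -0.219  0.   ]
scene white_jar [214.8 345. ] 0.63 [0.584 0.23  0.   ]
scene yellow_box [237.8  89.3] 0.93 [ 0.374 -0.427  0.   ]
top cam at [ 0.285 -0.003  1.142] 416.0977471872809
top red_rack [192.5 263.7] 0.88 [ 0.479 -0.037  0.   ]
top red_rack [254.5 196.6] 0.85 [0.313 0.15  0.   ]
top red_rack [280.9 114.6] 0.77 [0.249 0.37  0.   ]
top bay_corner [134.6 200.3] 0.89 [0.651 0.139 0.   ]
top blue_rack [218.7 104.7] 0.94 [0.417 0.403 0.   ]
top amber_jar [217.4 325.3] 0.68 [ 0.405 -0.204  0.   ]
top amber_jar [142.6 267.9] 0.38 [ 0.622 -0.053  0.   ]
top white_jar [159.9 166.7] 0.45 [0.579 0.234 0.   ]
top yellow_box [230.  403.3] 0.65 [ 0.364 -0.417  0.   ]
```

View pics/top0b.png

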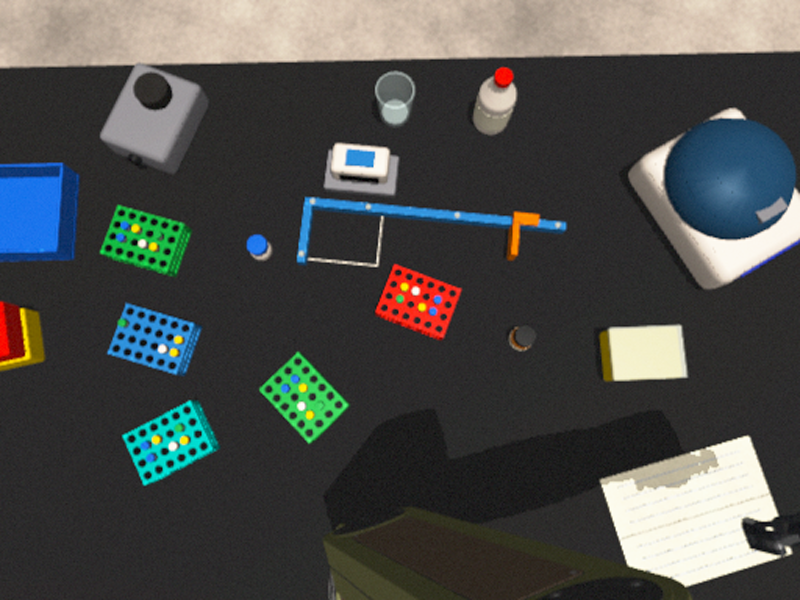

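View pics/scene0.png

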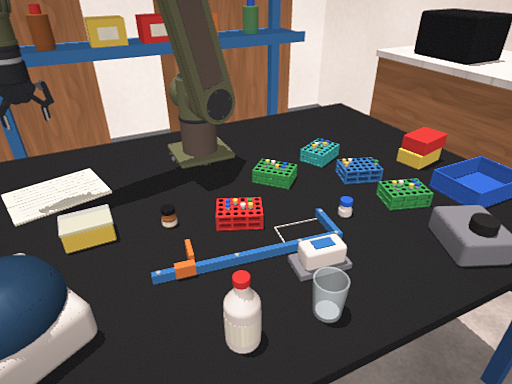

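The red rack (the only red one) is at about (row 192, col 264) in the raw top picture. Lookalikes at raw (152,93) and (254,194) are green and the one at (283,109) is turquoise. The rail runs from (131,197) to (145,362), and the keeper plate is near (152,329). Next I fit the bay and rack models to the masks.

```bash
cat >> h.py <<'E'
from scipy.optimize import minimize
def T(p,P):
    c,s=np.cos(p[2]),np.sin(p[2]); P=np.asarray(P,float)
    return np.c_[p[0]+c*P[:,0]-s*P[:,1],p[1]+s*P[:,0]+c*P[:,1],P[:,2]]
def box(x0,x1,y0,y1,z0,z1): return np.array([[x,y,z] for x in(x0,x1) for y in(y0,y1) for z in(z0,z1)])
RACK=[box(-.045,.045,-.062,.062,0,.045)]
BAY=[box(0,.015,-.255,.215,0,.025),box(-.105,.015,.2,.215,0,.025)]
def sil(n,p,parts,shape,S=4):
    m=np.zeros((shape[0]*S,shape[1]*S),np.uint8)
    for b in parts:
        h=cv2.convexHull(((proj(n,T(p,b))+.5)*S-.5).astype(np.float32))
        cv2.fillConvexPoly(m,np.round(h*16).astype(np.int32),255,shift=4)
    return m
def fit(masks,parts,p0,ign=None,S=4):
    M={n:cv2.resize(m,None,fx=S,fy=S,interpolation=cv2.INTER_LINEAR)>127 for n,m in masks.items()}
    def cost(p):
        t=0
        for n,m in M.items():
            s=sil(n,p,parts,masks[n].shape)>0
            d=s^m
            if ign: d&=~(cv2.resize(ign[n],None,fx=S,fy=S)>127)
            t+=d.sum()/m.sum()
        return t
    p=np.array(p0,float)
    for st in (.02,.006,.002):
        r=minimize(cost,p,method='Nelder-Mead',options=dict(initial_simplex=np.vstack([p,p+np.diag([st,st,st*5])]),xatol=1e-4,fatol=1e-5)); p=r.x
    return p,r.fun
def masks(n,im,near,R):
    h=cv2.cvtColor(im,cv2.COLOR_RGB2HSV); H,Sa,V=[h[...,i].astype(int) for i in range(3)]
    yy,xx=np.mgrid[:im.shape[0],:im.shape[1]]
    w=((xx-near[0])**2+(yy-near[1])**2<R*R)
    red=(((H<5)|(H>172))&(Sa>140)&(V>60)&w).astype(np.uint8)*255
    red=cv2.morphologyEx(red,cv2.MORPH_CLOSE,np.ones((9,9)))
    blue=((H>98)&(H<118)&(Sa>110)&(V>60)).astype(np.uint8)*255
    orange=((H>6)&(H<20)&(Sa>150)&(V>70)).astype(np.uint8)*255
    return red,blue,orange
def inbay(b,P):
    d=np.asarray(P[:2])-b[:2]; c,s=np.cos(b[2]),np.sin(b[2]); return np.array([c*d[0]+s*d[1],-s*d[0]+c*d[1]])
E
cat > meas.py <<'E'
from h import *
R={};B={};O={};I={}
for n in ['top','scene']:
    im=cv2.cvtColor(cv2.imread(f'pics/{n}0.png'),cv2.COLOR_BGR2RGB)
    near=proj(n,[[.48,-.04,.02]])[0]
    R[n],B[n],O[n]=masks(n,im,near,45)
    # only blue close to the rail guess
    g=sil(n,[.637,-.06,-.07],[box(-.13,.03,.17,.24,0,.03),box(-.03,.04,-.28,.24,0,.03)],R[n].shape,1)
    B[n]&=g; I[n]=cv2.dilate(O[n],np.ones((7,7)))
p,f=fit(R,RACK,[.478,-.04,.2]); q,g=fit(R,RACK,[.478,-.04,-.2])
if g<f:p,f=q,g
print('rack',p,f)
for n in R: print(n,fit({n:R[n]},RACK,p))
b,g=fit({'top':B['top']},BAY,[.637,-.06,-.07],I); print('bay top',b,g)
# scene: reader occludes part -> ignore low-weight
print('bay scene',fit({'scene':B['scene']},BAY,b,I))
print('rack in bay',inbay(b,p),p[2]-b[2])
im=cv2.imread('pics/top0.png'); v=im[90:250,150:380]; v=cv2.resize(v,None,fx=3.4,fy=3.4,interpolation=cv2.INTER_CUBIC)
for pp,parts in((p,RACK),(b,BAY),(b,[box(-.06,0,-.172,-.16,.003,.048)])):
  for bx in parts:
    h=cv2.convexHull(proj('top',T(pp,bx)).astype(np.float32)).reshape(-1,2)
    cv2.polylines(v,[np.int32((h-[150,90]+.5)*3.4)],True,(0,255,255),1)
cv2.imwrite('pics/fit0.png',v)
E
python3 meas.py
```

```text
rack [ 0.47296296 -0.04587316 -0.39563742] 0.06875225097143882
top (array([ 0.47242951, -0.04587171, -0.39279735]), np.float64(0.03721471144061637))
scene (array([ 0.47354398, -0.04602117, -0.39839364]), np.float64(0.028493676964943173))
bay top [ 0.62842425 -0.05963321 -0.12612748] 0.1147997340867542
bay scene (array([ 0.6287796 , -0.06017292, -0.12360094]), np.float64(0.21074712643678162))
rack in bay [-0.1559573  -0.00590524] -0.26950994276978546
```

View pics/fit0.png

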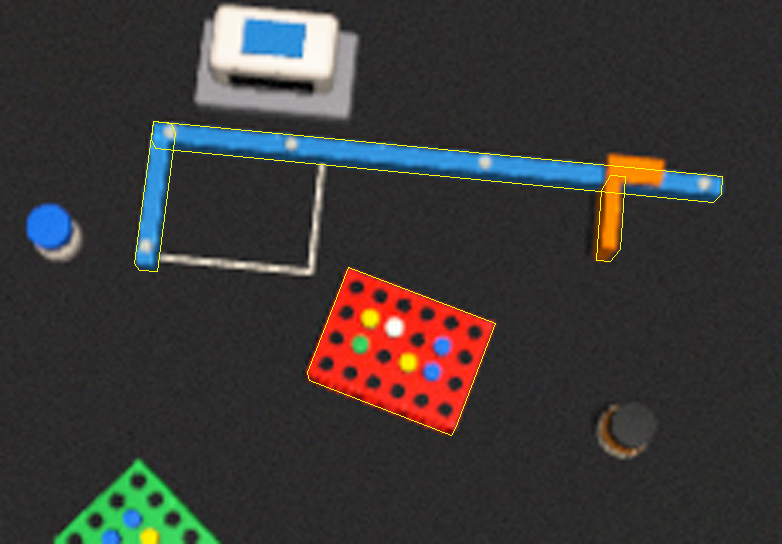

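The overlay sits on the red rack and the bay, and the keeper plate outline is within about 1 cm of its face at joint ≈0. The plan is a two-finger flush push to the rail, a two-finger push along the rail to the stop, then the keeper with shut fingers.

```bash
cat > go.py <<'E'
from h import *
from scipy.spatial.transform import Rotation as Ro
BAYP=np.array([.6285,-.0598,-.1253])
def tool():
    s=env.read_state(); return s,Ro.from_rotvec(s['tcp_rot']).as_matrix()
def go(x,y,z,yaw,mm=True):
    """bay-frame target in mm; yaw = bay-frame angle (deg) of tool y axis (mod 180)"""
    s,R=tool(); w=T(BAYP,[[x/1e3,y/1e3,z/1e3]])[0]
    d=R.T@(w-s['position'])*100
    cur=np.degrees(np.arctan2(R[1,1],R[0,1])-BAYP[2]); r=-(yaw-cur); r=(r+90)%180-90
    print('->',(x,y,z,yaw),'world',np.round(w,3),'d(cm)',np.round(d,2),'roll',round(r/6,2),'or',round((r-np.sign(r)*180)/6,2))
def where():
    s,R=tool(); p=inbay(BAYP,s['position'])*1e3
    print('t',s['time_s'],'bay',np.round(p,1),'z',np.round(s['position'][2]*1e3,1),'yaw',np.round(np.degrees(np.arctan2(R[1,1],R[0,1])-BAYP[2]),1),'F',np.round(s['wrist_force'],1),'q',np.round(s['joint_pos'],2),'op',round(float(s['opening']),3))
    print('tool axes in bay: x',np.round(T([0,0,-BAYP[2]],[R[:,0]])[0],3),'y',np.round(T([0,0,-BAYP[2]],[R[:,1]])[0],3))
E
python3 - <<'E'
from go import *
where()
th=np.radians(-15.4); n=np.array([np.cos(th),np.sin(th)])
c=np.array([-156,-6]); 
p=c-n*(45+11+20); print(p)
go(p[0],p[1],120,90-15.4)
E
```

```text
t 0.8 bay [-431.4 -504.7] z 231.3 yaw -67.7 F [-0.1 -0.9 -0.2] q [-1.31  0.26 -0.14  1.17  0.    1.57] op 0.086
tool axes in bay: x [0.925 0.38  0.   ] y [ 0.38  -0.925 -0.   ]
[-229.27125072   14.18226493]
-> (np.float64(-229.27125072179237), np.float64(14.18226492899747), 120, 74.6) world [ 0.403 -0.017  0.12 ] d(cm) [ 38.43 -40.31  11.13] roll 6.29 or -23.71
```

apply_moves --motion '[{"dx": 2.2, "dy": -2.3, "dz": 0.5, "roll": 0.5, "grip": 8.5}, {"dx": 4.5, "dy": -4.7, "dz": 1, "roll": 1, "grip": 8.5}, {"dx": 6.8, "dy": -7.1, "dz": 2, "roll": 1.5, "grip": 8.5}, {"dx": 9, "dy": -9.5, "dz": 3, "roll": 2, "grip": 8.5}, {"dx": 11.3, "dy": -11.9, "dz": 4, "roll": 2.5, "grip": 8.5}, {"dx": 13.6, "dy": -14.3, "dz": 5, "roll": 3, "grip": 8.5}, {"dx": 15.9, "dy": -16.7, "dz": 6, "roll": 3.5, "grip": 8.5}, {"dx": 18.2, "dy": -19.1, "dz": 7, "roll": 4, "grip": 8.5}, {"dx": 20.5, "dy": -21.5, "dz": 8, "roll": 4.5, "grip": 8.5}, {"dx": 22.8, "dy": -23.9, "dz": 9, "roll": 5, "grip": 8.5}, {"dx": 25.1, "dy": -26.3, "dz": 10, "roll": 5.5, "grip": 8.5}, {"dx": 27.4, "dy": -28.7, "dz": 11.1, "roll": 6, "grip": 8.5}, {"dx": 29.7, "dy": -31.1, "dz": 11.1, "roll": 6.3, "grip": 8.5}, {"dx": 32, "dy": -33.5, "dz": 11.1, "roll": 6.3, "grip": 8.5}, {"dx": 34.2, "dy": -35.9, "dz": 11.1, "roll": 6.3, "grip": 8.5}, {"dx": 36.4, "dy": -38.2, "dz": 11.1, "roll": 6.3, "grip": 8.5}, {"dx": 38.4, "dy": -40.3, "dz": 11.1, "roll": 6.3, "grip": 8.5}, {"dx": 38.4, "dy": -40.3, "dz": 11.1, "roll": 6.3, "grip": 8.5}, {"dx": 38.4, "dy": -40.3, "dz": 11.1, "roll": 6.3, "grip": 8.5}]'

```text
time_s: 2.38
position: [0.3627, -0.1219, 0.1205]
tcp_rot: [-3.059, 0.545, -0.009]
wrist_force: [-0.2, -0.5, -0.3]
opening: 0.0853
```

```bash
python3 - <<'E'
from go import *
where(); go(-229.3,14.2,3,74.6)
im=env.snapshot('wrist'); save(im,'w1.png'); print(np.round(proj('wrist',T([.473,-.0459,-.3956],RACK[0])),0).tolist())
E
```

```text
t 2.3833 bay [-256.   -94.8] z 120.5 yaw -103.0 F [-0.2 -0.5 -0.3] q [-0.35  0.11 -0.65  0.82  0.03  3.14] op 0.085
tool axes in bay: x [ 0.974 -0.225 -0.   ] y [-0.225 -0.974 -0.035]
-> (-229.3, 14.2, 3, 74.6) world [ 0.403 -0.017  0.003] d(cm) [  0.14 -10.81  12.14] roll 0.4 or -29.6
[[213.0, 159.0], [201.0, 169.0], [96.0, 157.0], [70.0, 165.0], [216.0, 59.0], [204.0, 49.0], [95.0, 68.0], [68.0, 63.0]]
```

View pics/w1.png

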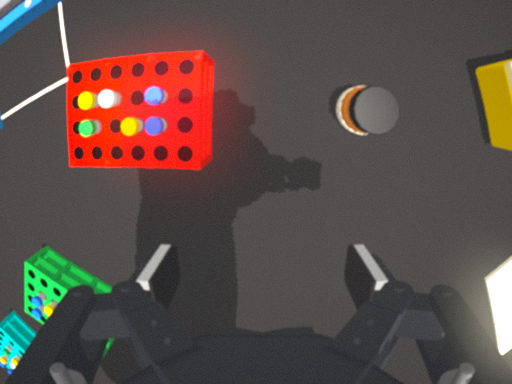

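The wrist picture shows the red rack at columns 68–213, rows 50–170, and my fit projects to the same place. Joint 6 reached its limit, so I take the half-turn-equivalent the other way.

apply_moves --motion '[{"roll": -1.1, "grip": 8.5}, {"roll": -2.2, "grip": 8.5}, {"roll": -3.3, "grip": 8.5}, {"roll": -4.4, "grip": 8.5}, {"roll": -5.5, "grip": 8.5}, {"roll": -6.6, "grip": 8.5}, {"roll": -7.7, "grip": 8.5}, {"roll": -8.8, "grip": 8.5}, {"roll": -9.9, "grip": 8.5}, {"roll": -11, "grip": 8.5}, {"roll": -12.1, "grip": 8.5}, {"roll": -13.2, "grip": 8.5}, {"roll": -14.3, "grip": 8.5}, {"roll": -15.4, "grip": 8.5}, {"roll": -16.5, "grip": 8.5}, {"roll": -17.6, "grip": 8.5}, {"roll": -18.7, "grip": 8.5}, {"roll": -19.8, "grip": 8.5}, {"roll": -20.9, "grip": 8.5}, {"roll": -22, "grip": 8.5}]'

```text
$.motion[0]: bad value
```

```bash
python3 - <<'E'
from go import *
where(); go(-229.3,14.2,60,74.6)
E
```

```text
t 2.4333 bay [-255.9  -94.8] z 120.5 yaw -103.0 F [0.9 0.2 0.3] q [-0.35  0.11 -0.65  0.82  0.03  3.14] op 0.085
tool axes in bay: x [ 0.974 -0.225 -0.   ] y [-0.225 -0.974 -0.035]
-> (-229.3, 14.2, 60, 74.6) world [ 0.403 -0.017  0.06 ] d(cm) [  0.14 -11.     6.44] roll 0.4 or -29.6
```

apply_moves --motion '[{"dx": 0, "dy": -0.6, "dz": 0, "roll": -1.1, "grip": 8.5}, {"dx": 0, "dy": -1.2, "dz": 0, "roll": -2.2, "grip": 8.5}, {"dx": 0, "dy": -1.8, "dz": 0, "roll": -3.3, "grip": 8.5}, {"dx": 0, "dy": -2.4, "dz": 0, "roll": -4.4, "grip": 8.5}, {"dx": 0, "dy": -3, "dz": 0, "roll": -5.5, "grip": 8.5}, {"dx": 0, "dy": -3.6, "dz": 0, "roll": -6.6, "grip": 8.5}, {"dx": 0, "dy": -4.2, "dz": 0, "roll": -7.7, "grip": 8.5}, {"dx": 0, "dy": -4.8, "dz": 0, "roll": -8.8, "grip": 8.5}, {"dx": 0, "dy": -5.4, "dz": 0, "roll": -9.9, "grip": 8.5}, {"dx": 0, "dy": -6, "dz": 0, "roll": -11, "grip": 8.5}, {"dx": 0, "dy": -6.6, "dz": 0, "roll": -12.1, "grip": 8.5}, {"dx": 0, "dy": -7.2, "dz": 0, "roll": -13.2, "grip": 8.5}, {"dx": 0, "dy": -7.8, "dz": 0, "roll": -14.3, "grip": 8.5}, {"dx": 0, "dy": -8.4, "dz": 0, "roll": -15.4, "grip": 8.5}, {"dx": 0, "dy": -9, "dz": 0, "roll": -16.5, "grip": 8.5}, {"dx": 0, "dy": -9.6, "dz": 0, "roll": -17.6, "grip": 8.5}, {"dx": 0, "dy": -10.2, "dz": 0, "roll": -18.7, "grip": 8.5}, {"dx": 0, "dy": -10.8, "dz": 0, "roll": -19.8, "grip": 8.5}, {"dx": 0, "dy": -10.8, "dz": 0, "roll": -20.9, "grip": 8.5}, {"dx": 0, "dy": -10.8, "dz": 0, "roll": -22, "grip": 8.5}]'

```text
time_s: 4.1
position: [0.3995, -0.0198, 0.1242]
tcp_rot: [-1.747, -2.6, -0.053]
wrist_force: [0.2, -0.3, 0.2]
opening: 0.085
```

```bash
python3 - <<'E'
from go import *
where(); go(-229.3,14.2,30,74.6)
E
```

```text
t 4.1 bay [-232.2   11. ] z 124.2 yaw 29.4 F [ 0.2 -0.3  0.2] q [-0.08  0.12 -0.62  0.82  0.03  1.11] op 0.085
tool axes in bay: x [-0.491  0.871  0.026] y [0.871 0.49  0.023]
-> (-229.3, 14.2, 30, 74.6) world [ 0.403 -0.017  0.03 ] d(cm) [-0.11  0.19  9.42] roll -7.54 or 22.46
```

apply_moves --motion '[{"dx": 0, "dy": 0, "dz": 1, "roll": -1.1, "grip": 8.5}, {"dx": 0, "dy": 0, "dz": 2, "roll": -2.2, "grip": 8.5}, {"dx": 0, "dy": 0, "dz": 3, "roll": -3.3, "grip": 8.5}, {"dx": 0, "dy": 0, "dz": 4, "roll": -4.4, "grip": 8.5}, {"dx": 0, "dy": 0, "dz": 5, "roll": -5.5, "grip": 8.5}, {"dx": 0, "dy": 0.1, "dz": 6, "roll": -6.6, "grip": 8.5}, {"dx": -0.1, "dy": 0.2, "dz": 7.5, "roll": -7.5, "grip": 8.5}, {"dx": -0.1, "dy": 0.2, "dz": 9.4, "roll": -7.5, "grip": 8.5}, {"dx": -0.1, "dy": 0.2, "dz": 9.4, "roll": -7.5, "grip": 8.5}]'

```text
time_s: 4.85
position: [0.4006, -0.0169, 0.0281]
tcp_rot: [-0.631, -3.077, -0.054]
wrist_force: [-1.0, 0.2, -0.8]
opening: 0.0847
```

```bash
python3 - <<'E'
from go import *
where(); go(-229.3,14.2,2,74.6)
E
```

```text
t 4.85 bay [-231.5   14. ] z 28.1 yaw 74.0 F [-1.   0.2 -0.8] q [-0.07  0.26 -0.76  0.55  0.03  0.34] op 0.085
tool axes in bay: x [-0.961  0.275  0.007] y [0.275 0.961 0.033]
-> (-229.3, 14.2, 2, 74.6) world [ 0.403 -0.017  0.002] d(cm) [-0.23 -0.01  2.6 ] roll -0.1 or 29.9
```

apply_moves --motion '[{"dx": -0.2, "dy": 0, "dz": 1.5, "roll": 0, "grip": 8.5}, {"dx": -0.2, "dy": 0, "dz": 2.6, "roll": 0, "grip": 8.5}, {"dx": -0.8, "dy": 0, "dz": 2.6, "roll": 0, "grip": 8.5}, {"dx": -1.4, "dy": 0, "dz": 2.6, "roll": 0, "grip": 8.5}, {"dx": -1.8, "dy": 0, "dz": 2.6, "roll": 0, "grip": 8.5}, {"dx": -2.2, "dy": 0, "dz": 2.6, "roll": 0, "grip": 8.5}, {"dx": -2.6, "dy": 0, "dz": 2.6, "roll": -0.1, "grip": 8.5}, {"dx": -3, "dy": 0, "dz": 2.6, "roll": -0.2, "grip": 8.5}, {"dx": -3.4, "dy": 0.05, "dz": 2.6, "roll": -0.3, "grip": 8.5}, {"dx": -3.8, "dy": 0.05, "dz": 2.6, "roll": -0.4, "grip": 8.5}, {"dx": -4.2, "dy": 0.1, "dz": 2.6, "roll": -0.5, "grip": 8.5}, {"dx": -4.6, "dy": 0.1, "dz": 2.6, "roll": -0.6, "grip": 8.5}, {"dx": -5, "dy": 0.15, "dz": 2.6, "roll": -0.7, "grip": 8.5}, {"dx": -5.4, "dy": 0.2, "dz": 2.6, "roll": -0.8, "grip": 8.5}, {"dx": -5.8, "dy": 0.25, "dz": 2.6, "roll": -0.9, "grip": 8.5}, {"dx": -6.2, "dy": 0.3, "dz": 2.6, "roll": -1.0, "grip": 8.5}, {"dx": -6.6, "dy": 0.35, "dz": 2.6, "roll": -1.1, "grip": 8.5}, {"dx": -7, "dy": 0.4, "dz": 2.6, "roll": -1.2, "grip": 8.5}]'

```text
time_s: 6.35
position: [0.4706, -0.0396, 0.0042]
tcp_rot: [0.431, 3.103, 0.054]
wrist_force: [-1.7, -0.6, -0.8]
opening: 0.0847
```

```bash
cat > look.py <<'E'
from go import *
import sys
def look(tag,guess):
    R={}
    for n in ['top','scene']:
        im=env.snapshot(n); save(im,f'{n}{tag}.png')
        R[n]=masks(n,im,proj(n,[[guess[0],guess[1],.02]])[0],50)[0]
    for k in (['scene'],['top'],['top','scene']):
        p,f=fit({n:R[n] for n in k},RACK,guess); print(k,'rack bay mm',np.round(inbay(BAYP,p)*1e3,1),'deg',np.round(np.degrees(p[2]-BAYP[2]),1),'cost',round(f,3))
    return p
E
python3 - <<'E'
from look import *
where(); g=T(BAYP,[[-.11,-.015,0]])[0]; look('1',[g[0],g[1],BAYP[2]-.15])
go(-101,-6,2,90)
E
```

```text
t 6.35 bay [-159.2    0.3] z 4.2 yaw 81.4 F [-1.7 -0.6 -0.8] q [-0.11  0.39 -0.63  0.54  0.03  0.17] op 0.085
tool axes in bay: x [-0.989  0.15  -0.003] y [0.15  0.988 0.035]
['scene'] rack bay mm [-101.9   -9.5] deg -8.4 cost 0.05
['top'] rack bay mm [-97.2  16.2] deg -13.6 cost 71.728
['top', 'scene'] rack bay mm [-97.3  -1.7] deg -17.1 cost 71.961
-> (-101, -6, 2, 90) world [ 0.528 -0.053  0.002] d(cm) [-5.77  0.23  0.28] roll -1.44 or 28.56
```

apply_moves --motion '[{"dx": -0.4, "dy": 0.02, "dz": 0.2, "roll": -0.1, "grip": 8.5}, {"dx": -0.8, "dy": 0.05, "dz": 0.2, "roll": -0.2, "grip": 8.5}, {"dx": -1.2, "dy": 0.1, "dz": 0.2, "roll": -0.3, "grip": 8.5}, {"dx": -1.6, "dy": 0.1, "dz": 0.2, "roll": -0.4, "grip": 8.5}, {"dx": -2, "dy": 0.15, "dz": 0.2, "roll": -0.5, "grip": 8.5}, {"dx": -2.4, "dy": 0.2, "dz": 0.2, "roll": -0.6, "grip": 8.5}, {"dx": -2.8, "dy": 0.2, "dz": 0.2, "roll": -0.8, "grip": 8.5}, {"dx": -3.2, "dy": 0.25, "dz": 0.2, "roll": -0.9, "grip": 8.5}, {"dx": -3.6, "dy": 0.3, "dz": 0.2, "roll": -1.1, "grip": 8.5}, {"dx": -4, "dy": 0.3, "dz": 0.2, "roll": -1.2, "grip": 8.5}, {"dx": -4.4, "dy": 0.3, "dz": 0.2, "roll": -1.4, "grip": 8.5}, {"dx": -4.7, "dy": 0.3, "dz": 0.2, "roll": -1.4, "grip": 8.5}, {"dx": -5, "dy": 0.3, "dz": 0.2, "roll": -1.4, "grip": 8.5}, {"dx": -5.2, "dy": 0.3, "dz": 0.2, "roll": -1.4, "grip": 8.5}]'

```text
time_s: 7.62
position: [0.5201, -0.0506, 0.0024]
tcp_rot: [0.204, 3.126, 0.054]
wrist_force: [-2.2, -0.4, 0.2]
opening: 0.085
```

```bash
python3 - <<'E'
from look import *
where(); g=T(BAYP,[[-.05,-.01,0]])[0]; look('2',[g[0],g[1],BAYP[2]])
E
```

```text
t 7.6167 bay [-108.7   -4.4] z 2.4 yaw 89.7 F [-2.2 -0.4  0.2] q [-0.12  0.46 -0.51  0.6   0.03  0.01] op 0.085
tool axes in bay: x [-1.     0.005 -0.007] y [0.005 0.999 0.035]
['scene'] rack bay mm [-68.3  -5.7] deg -1.3 cost 0.301
['top'] rack bay mm [-22.4  33.5] deg -6.9 cost 22.755
['top', 'scene'] rack bay mm [-48.6  -1.4] deg 4.7 cost 23.236
```

apply_moves --motion '[{"dx": -0.15, "dy": 0, "dz": 0, "roll": 0, "grip": 8.5}, {"dx": -0.3, "dy": 0, "dz": 0, "roll": 0, "grip": 8.5}, {"dx": -0.45, "dy": 0, "dz": 0, "roll": 0, "grip": 8.5}, {"dx": -0.55, "dy": 0, "dz": 0, "roll": 0, "grip": 8.5}, {"dx": -0.6, "dy": 0, "dz": 0, "roll": 0, "grip": 8.5}, {"dx": -0.6, "dy": 0, "dz": 0, "roll": 0, "grip": 8.5}]'

```text
time_s: 8.22
position: [0.5266, -0.0515, 0.0025]
tcp_rot: [0.204, 3.124, 0.053]
wrist_force: [-1.7, -0.2, -0.7]
opening: 0.085
```

```bash
python3 - <<'E'
from go import *
where()
E
```

```text
t 8.2167 bay [-102.2   -4.5] z 2.5 yaw 89.7 F [-1.7 -0.2 -0.7] q [-0.12  0.47 -0.5   0.6   0.03  0.01] op 0.085
tool axes in bay: x [-1.     0.005 -0.008] y [0.005 0.999 0.035]
```

Still only sliding friction, so I continue in small steps until contact.

apply_moves --motion '[{"dx": -0.1, "dy": 0, "dz": 0, "roll": 0, "grip": 8.5}, {"dx": -0.2, "dy": 0, "dz": 0, "roll": 0, "grip": 8.5}, {"dx": -0.2, "dy": 0, "dz": 0, "roll": 0, "grip": 8.5}]'

```text
time_s: 8.47
position: [0.5274, -0.0516, 0.0024]
tcp_rot: [0.204, 3.126, 0.053]
wrist_force: [-4.0, 0.1, 1.9]
opening: 0.0849
```

```bash
python3 - <<'E'
from go import *
where()
im=env.snapshot('scene'); save(im,'s3.png')
cv2.imwrite('pics/s3c.png',cv2.resize(cv2.imread('pics/s3.png')[180:300,150:360],None,fx=3.5,fy=3.5,interpolation=cv2.INTER_CUBIC))
E
```

```text
t 8.4667 bay [-101.4   -4.5] z 2.4 yaw 89.7 F [-4.   0.1  1.9] q [-0.12  0.47 -0.49  0.61  0.03  0.01] op 0.085
tool axes in bay: x [-1.     0.005 -0.006] y [0.005 0.999 0.035]
```

View pics/s3c.png

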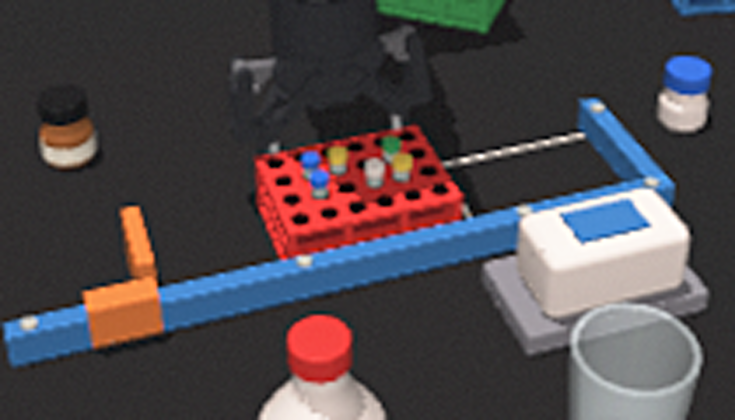

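The crop shows the rack flush to the rail and parallel to it, with the fingers behind it and nothing else disturbed. One firmer press will confirm contact.

apply_moves --motion '[{"dx": -0.1, "dy": 0, "dz": 0, "roll": 0, "grip": 8.5}, {"dx": -0.2, "dy": 0, "dz": 0, "roll": 0, "grip": 8.5}, {"dx": -0.2, "dy": 0, "dz": 0, "roll": 0, "grip": 8.5}]'

```text
time_s: 8.77
position: [0.5273, -0.0516, 0.0022]
tcp_rot: [0.204, 3.13, 0.054]
wrist_force: [-8.2, 0.4, 7.2]
opening: 0.0854
```

```bash
python3 - <<'E'
from go import *
where()
E
```

```text
t 8.7667 bay [-101.5   -4.5] z 2.2 yaw 89.7 F [-8.2  0.4  7.2] q [-0.12  0.47 -0.49  0.61  0.03  0.01] op 0.085
tool axes in bay: x [-1.     0.005 -0.002] y [0.005 0.999 0.035]
```

apply_moves --motion '[{"dx": 1, "dy": 0, "dz": 0, "roll": 0, "grip": 8.5}, {"dx": 2.5, "dy": 0, "dz": 0, "roll": 0, "grip": 8.5}, {"dx": 2.5, "dy": -1, "dz": -4, "roll": 0, "grip": 8.5}, {"dx": 2.5, "dy": -2, "dz": -8, "roll": 1, "grip": 6}, {"dx": 1.5, "dy": -3, "dz": -11, "roll": 2, "grip": 4}, {"dx": 0.5, "dy": -4, "dz": -11, "roll": 3, "grip": 4}, {"dx": -0.5, "dy": -5, "dz": -11, "roll": 4, "grip": 4}, {"dx": -1.5, "dy": -6, "dz": -11, "roll": 5, "grip": 4}, {"dx": -2.5, "dy": -7, "dz": -11, "roll": 6, "grip": 4}, {"dx": -3.5, "dy": -8, "dz": -11, "roll": 7, "grip": 4}, {"dx": -4.5, "dy": -9, "dz": -11, "roll": 8, "grip": 4}, {"dx": -5.5, "dy": -9.2, "dz": -11, "roll": 9, "grip": 4}, {"dx": -5.5, "dy": -9.2, "dz": -11, "roll": 10, "grip": 4}, {"dx": -5.5, "dy": -9.2, "dz": -11, "roll": 11, "grip": 4}, {"dx": -5.5, "dy": -9.2, "dz": -11, "roll": 12, "grip": 4}, {"dx": -5.5, "dy": -9.2, "dz": -11, "roll": 13, "grip": 4}, {"dx": -5.5, "dy": -9.2, "dz": -11, "roll": 14, "grip": 4}, {"dx": -5.5, "dy": -9.2, "dz": -11, "roll": 15, "grip": 4}, {"dx": -5.5, "dy": -9.2, "dz": -11, "roll": 15, "grip": 4}]'

```text
time_s: 10.35
position: [0.573, -0.1545, 0.11]
tcp_rot: [-2.352, -2.06, -0.051]
wrist_force: [0.7, -0.1, 0.4]
opening: 0.0398
```

```bash
python3 - <<'E'
from look import *
where(); g=T(BAYP,[[-.045,-.006,0]])[0]; p=look('4',[g[0],g[1],BAYP[2]])
go(-48,-96,7,0)
im=env.snapshot('wrist'); save(im,'w4.png')
for x,y in ((-90,-68),(0,-68),(-60,-160),(-60,-130)): print((x,y),np.round(proj('wrist',T(BAYP,[[x/1e3,y/1e3,.045]]))))
E
```

```text
t 10.35 bay [ -43.3 -100.9] z 110.0 yaw -0.4 F [ 0.7 -0.1  0.4] q [-0.28  0.44 -0.19  0.93  0.04  1.42] op 0.04
tool axes in bay: x [0.007 0.999 0.034] y [ 1.    -0.007  0.01 ]
['scene'] rack bay mm [-68.3  -5.3] deg -2.9 cost 0.35
['top'] rack bay mm [-46.8  -6.3] deg -0.5 cost 0.029
['top', 'scene'] rack bay mm [-47.1  -6.4] deg -0.1 cost 0.397
-> (-48, -96, 7, 0) world [ 0.569 -0.149  0.007] d(cm) [ 0.13 -0.51 10.3 ] roll -0.02 or 29.98
(-90, -68) [[197. 172.]]
(0, -68) [[322. 171.]]
(-60, -160) [[241. 284.]]
(-60, -130) [[240. 251.]]
```

View pics/w4.png

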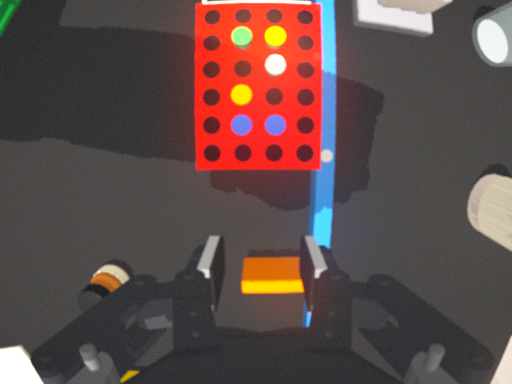

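The wrist picture shows the rack square on the rail, its trailing edge at row 170 (bay y ≈ −68). The keeper face is at row 257 (y ≈ −136), so there is room between them for the fingers.

apply_moves --motion '[{"dx": 0.2, "dy": -0.5, "dz": 3, "roll": 0, "grip": 4}, {"dx": 0.2, "dy": -0.5, "dz": 6, "roll": 0, "grip": 4}, {"dx": 0.3, "dy": -0.5, "dz": 8.5, "roll": 0, "grip": 4}, {"dx": 0.4, "dy": -0.5, "dz": 10.3, "roll": 0, "grip": 4}, {"dx": 0.7, "dy": -0.5, "dz": 10.3, "roll": 0, "grip": 4}, {"dx": 1.2, "dy": -0.5, "dz": 10.4, "roll": 0, "grip": 4}, {"dx": 1.6, "dy": -0.5, "dz": 10.4, "roll": 0, "grip": 4}, {"dx": 2, "dy": -0.5, "dz": 10.4, "roll": 0, "grip": 4}, {"dx": 2.4, "dy": -0.5, "dz": 10.4, "roll": 0, "grip": 4}, {"dx": 2.8, "dy": -0.5, "dz": 10.4, "roll": 0, "grip": 4}, {"dx": 3.2, "dy": -0.5, "dz": 10.4, "roll": 0, "grip": 4}, {"dx": 3.6, "dy": -0.5, "dz": 10.4, "roll": 0, "grip": 4}, {"dx": 4, "dy": -0.5, "dz": 10.4, "roll": 0, "grip": 4}, {"dx": 4.5, "dy": -0.5, "dz": 10.5, "roll": 0, "grip": 4}, {"dx": 5, "dy": -0.5, "dz": 10.5, "roll": 0, "grip": 4}, {"dx": 5.5, "dy": -0.5, "dz": 10.5, "roll": 0, "grip": 4}, {"dx": 6, "dy": -0.5, "dz": 10.5, "roll": 0, "grip": 4}, {"dx": 6.5, "dy": -0.5, "dz": 10.5, "roll": 0, "grip": 4}, {"dx": 7, "dy": -0.5, "dz": 10.5, "roll": 0, "grip": 4}]'

```text
time_s: 12.08
position: [0.5764, -0.0797, 0.0069]
tcp_rot: [-2.347, -2.06, -0.048]
wrist_force: [0.0, -2.4, 0.8]
opening: 0.0399
```

```bash
python3 - <<'E'
from look import *
where(); go(-48,60,7,0); g=T(BAYP,[[-.047,.045,0]])[0]; p=look('5',[g[0],g[1],BAYP[2]])
E
```

```text
t 12.0833 bay [-49.2 -26.3] z 6.9 yaw -0.3 F [ 0.  -2.4  0.8] q [-0.16  0.53 -0.35  0.68  0.04  1.54] op 0.04
tool axes in bay: x [0.005 0.999 0.035] y [ 1.    -0.005  0.006]
-> (-48, 60, 7, 0) world [0.588 0.006 0.007] d(cm) [8.62 0.08 0.29] roll -0.05 or 29.95
['scene'] rack bay mm [-59.5  61.7] deg -17.7 cost 0.395
['top'] rack bay mm [-47.6  67.8] deg -0.8 cost 0.644
['top', 'scene'] rack bay mm [-49.2  51.6] deg -4.0 cost 1.126
```

apply_moves --motion '[{"dx": 0.5, "dy": 0, "dz": 0, "roll": 0, "grip": 4}, {"dx": 1, "dy": 0, "dz": 0.05, "roll": 0, "grip": 4}, {"dx": 1.5, "dy": 0, "dz": 0.05, "roll": 0, "grip": 4}, {"dx": 2, "dy": 0, "dz": 0.05, "roll": 0, "grip": 4}, {"dx": 2.5, "dy": 0, "dz": 0.1, "roll": 0, "grip": 4}, {"dx": 3, "dy": 0, "dz": 0.1, "roll": 0, "grip": 4}, {"dx": 3.5, "dy": 0, "dz": 0.1, "roll": 0, "grip": 4}, {"dx": 4, "dy": 0, "dz": 0.15, "roll": 0, "grip": 4}, {"dx": 4.5, "dy": 0, "dz": 0.15, "roll": 0, "grip": 4}, {"dx": 5, "dy": 0, "dz": 0.15, "roll": 0, "grip": 4}, {"dx": 5.5, "dy": 0, "dz": 0.2, "roll": 0, "grip": 4}, {"dx": 6, "dy": 0, "dz": 0.2, "roll": 0, "grip": 4}, {"dx": 6.5, "dy": 0, "dz": 0.25, "roll": 0, "grip": 4}, {"dx": 7, "dy": 0, "dz": 0.25, "roll": 0, "grip": 4}, {"dx": 7.5, "dy": 0, "dz": 0.3, "roll": 0, "grip": 4}, {"dx": 8, "dy": 0, "dz": 0.3, "roll": 0, "grip": 4}, {"dx": 8.4, "dy": 0, "dz": 0.3, "roll": 0, "grip": 4}, {"dx": 8.6, "dy": 0, "dz": 0.3, "roll": 0, "grip": 4}, {"dx": 8.8, "dy": 0, "dz": 0.3, "roll": 0, "grip": 4}]'

```text
time_s: 13.77
position: [0.588, 0.0073, 0.007]
tcp_rot: [-2.347, -2.06, -0.048]
wrist_force: [-0.2, -2.6, 0.7]
opening: 0.0403
```

apply_moves --motion '[{"dx": 0.1, "dy": 0, "dz": 0, "roll": 0, "grip": 4}, {"dx": 0.2, "dy": 0, "dz": 0, "roll": 0, "grip": 4}, {"dx": 0.2, "dy": 0, "dz": 0, "roll": 0, "grip": 4}]'

```text
time_s: 14.02
position: [0.5881, 0.0092, 0.007]
tcp_rot: [-2.347, -2.06, -0.048]
wrist_force: [0.4, -1.7, -0.2]
opening: 0.0399
```

```bash
python3 - <<'E'
from go import *
where()
E
```

```text
t 14.0167 bay [-48.7  63.4] z 7.0 yaw -0.3 F [ 0.4 -1.7 -0.2] q [-0.    0.54 -0.34  0.68  0.03  1.7 ] op 0.04
tool axes in bay: x [0.005 0.999 0.035] y [ 1.    -0.005  0.007]
```

apply_moves --motion '[{"dx": 0.1, "dy": 0, "dz": 0, "roll": 0, "grip": 4}, {"dx": 0.2, "dy": 0, "dz": 0, "roll": 0, "grip": 4}, {"dx": 0.2, "dy": 0, "dz": 0, "roll": 0, "grip": 4}]'

```text
time_s: 14.27
position: [0.5884, 0.0111, 0.0071]
tcp_rot: [-2.347, -2.06, -0.048]
wrist_force: [0.0, -1.0, -0.0]
opening: 0.0398
```

apply_moves --motion '[{"dx": 0.1, "dy": 0, "dz": 0, "roll": 0, "grip": 4}, {"dx": 0.2, "dy": 0, "dz": 0, "roll": 0, "grip": 4}, {"dx": 0.2, "dy": 0, "dz": 0, "roll": 0, "grip": 4}]'

```text
time_s: 14.52
position: [0.5887, 0.0112, 0.0071]
tcp_rot: [-2.351, -2.061, -0.044]
wrist_force: [1.0, -6.9, -0.5]
opening: 0.04
```

```bash
python3 - <<'E'
from go import *
where()
E
```

```text
t 14.5167 bay [-48.3  65.5] z 7.1 yaw -0.3 F [ 1.  -6.9 -0.5] q [ 0.    0.54 -0.34  0.68  0.03  1.7 ] op 0.04
tool axes in bay: x [0.006 1.    0.031] y [ 1.    -0.006  0.007]
```

Stopped at TCP y ≈ 65 against an expected 64.5, and the force stepped up to 7 N, so the rack is against the end stop. Now I retreat and look.

apply_moves --motion '[{"dx": -0.6, "dy": 0, "dz": 0, "roll": 0, "grip": 4}, {"dx": -3, "dy": 0, "dz": 0, "roll": 0, "grip": 4}, {"dx": -6, "dy": 0, "dz": -4, "roll": 0, "grip": 4}, {"dx": -8, "dy": 0.5, "dz": -8, "roll": 0, "grip": 2}, {"dx": -9, "dy": 1, "dz": -12, "roll": 0, "grip": 0}, {"dx": -9, "dy": 1.5, "dz": -14, "roll": 0, "grip": 0}, {"dx": -9, "dy": 1.5, "dz": -14, "roll": 0, "grip": 0}]'

```text
time_s: 15.1
position: [0.5962, -0.0847, 0.1518]
tcp_rot: [-2.357, -2.065, -0.064]
wrist_force: [1.4, -0.7, 0.8]
opening: -0.0002
```

```bash
python3 - <<'E'
from look import *
where()
im=env.snapshot('wrist')
R=masks('wrist',im,proj('wrist',T(BAYP,[[-.045,.138,.045]]))[0],110)[0]
def d(p,col,im):
    for b in RACK:
        h=cv2.convexHull(proj('wrist',T(p,b)).astype(np.float32)); cv2.polylines(im,[np.int32(h)],True,col,1)
g=T(BAYP,[[-.045,.138,0]])[0]
p,f=fit({'wrist':R},RACK,[g[0],g[1],BAYP[2]]); print('wrist rack',np.round(inbay(BAYP,p)*1e3,1),np.degrees(p[2]-BAYP[2]),f)
save(im,'w6.png')
p=look('6',[g[0],g[1],BAYP[2]])
go(-33,-175,130,0)
E
```

```text
t 15.1 bay [-29.  -28.8] z 151.8 yaw -0.4 F [ 1.4 -0.7  0.8] q [-0.16  0.42 -0.12  1.02  0.04  1.54] op -0.0
tool axes in bay: x [0.006 0.999 0.036] y [ 1.    -0.007  0.021]
wrist rack [-49.6 133.2] -0.42395164888297393 0.1641839424891591
['scene'] rack bay mm [-59.2 139.1] deg -1.6 cost 0.225
['top'] rack bay mm [-45.7 137.8] deg -0.2 cost 0.047
['top', 'scene'] rack bay mm [-47.3 137.6] deg -0.1 cost 0.299
-> (-33, -175, 130, 0) world [ 0.574 -0.229  0.13 ] d(cm) [-14.8    0.28   0.89] roll -0.05 or 29.95
```

View pics/w6.png

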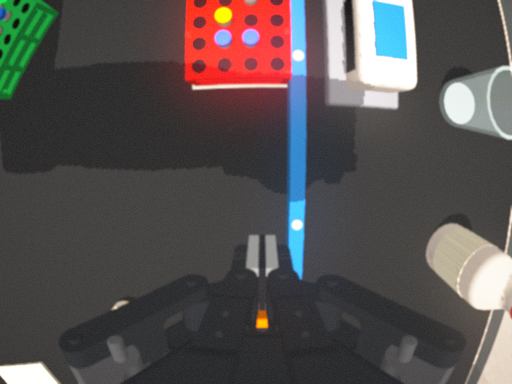

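The top-view fit puts the rack at (−45.7, 137.8) mm, −0.2°, so it is home. The keeper face is around y ≈ −157 (the rows I read earlier were the foot of its front face), so I come down behind it at y ≈ −205.

apply_moves --motion '[{"dx": -3, "dy": 0, "dz": 0, "roll": 0, "grip": 0}, {"dx": -6, "dy": 0, "dz": 0, "roll": 0, "grip": 0}, {"dx": -9, "dy": 0, "dz": 0, "roll": 0, "grip": 0}, {"dx": -12, "dy": 0, "dz": 0, "roll": 0, "grip": 0}, {"dx": -15, "dy": 0, "dz": 0, "roll": 0, "grip": 0}, {"dx": -17.7, "dy": 0, "dz": 0, "roll": 0, "grip": 0}, {"dx": -17.7, "dy": 0, "dz": 0, "roll": 0, "grip": 0}, {"dx": -17.7, "dy": 0, "dz": 0, "roll": 0, "grip": 0}]'

```text
time_s: 15.92
position: [0.5658, -0.2582, 0.1356]
tcp_rot: [-2.346, -2.055, -0.046]
wrist_force: [-0.5, -0.3, 0.6]
opening: -0.0001
```

```bash
python3 - <<'E'
from look import *
where(); go(-33,-205,15,0)
im=env.snapshot('wrist'); save(im,'w7.png'); h=cv2.cvtColor(im,cv2.COLOR_RGB2HSV)
m=((h[...,0]>5)&(h[...,0]<20)&(h[...,1]>150)&(h[...,2]>80)).astype(np.uint8)
# sweep joint value for IoU of the plate
best=[]
for q in np.arange(-.005,.04,.001):
    s=sil('wrist',BAYP,[box(-.06,0,-.172+q,-.16+q,.003,.048)],m.shape,1)>0
    reg=cv2.dilate(s.astype(np.uint8),np.ones((3,3)))>0
    best.append(((s&(m>0)).sum()/s.sum(),round(q,3)))
print(sorted(best)[::-1][:4])
print(env.pinpoint('wrist','keeper_plate')[:2],np.round(proj('wrist',T(BAYP,[[-.03,-.16,.0255],[-.03,-.13,.0255]]))))
E
```

```text
t 15.9167 bay [ -37.4 -204.7] z 135.6 yaw -0.4 F [-0.5 -0.3  0.6] q [-0.45  0.48 -0.05  1.05  0.04  1.26] op -0.0
tool axes in bay: x [0.007 0.999 0.037] y [ 1.    -0.007  0.003]
-> (-33, -205, 15, 0) world [ 0.57  -0.259  0.015] d(cm) [-0.47  0.41 12.05] roll -0.07 or 29.93
[(np.float64(0.3309539260220636), np.float64(0.005)), (np.float64(0.3304635761589404), np.float64(0.006)), (np.float64(0.28129117259552044), np.float64(0.004)), (np.float64(0.2686962276637988), np.float64(0.007))]
[{'centre': [147.3, 266.7], 'confidence': 0.83}] [[269. 150.]
 [269. 116.]]
```

View pics/w7.png

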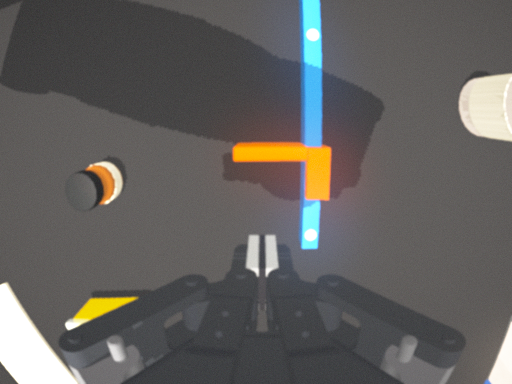

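The keeper is at joint ≈0.004, its plate at row 152. I descend behind it and push.

apply_moves --motion '[{"dx": 0, "dy": 0.4, "dz": 3.5, "roll": 0, "grip": 0}, {"dx": -0.2, "dy": 0.4, "dz": 7, "roll": 0, "grip": 0}, {"dx": -0.4, "dy": 0.4, "dz": 10, "roll": 0, "grip": 0}, {"dx": -0.4, "dy": 0.4, "dz": 12, "roll": 0, "grip": 0}, {"dx": 0.5, "dy": 0.4, "dz": 12, "roll": 0, "grip": 0}, {"dx": 1.5, "dy": 0.4, "dz": 12.1, "roll": 0, "grip": 0}, {"dx": 2, "dy": 0.4, "dz": 12.1, "roll": 0, "grip": 0}, {"dx": 2.5, "dy": 0.4, "dz": 12.1, "roll": 0, "grip": 0}, {"dx": 3, "dy": 0.4, "dz": 12.1, "roll": 0, "grip": 0}, {"dx": 3.5, "dy": 0.4, "dz": 12.2, "roll": 0, "grip": 0}, {"dx": 4, "dy": 0.4, "dz": 12.2, "roll": 0, "grip": 0}, {"dx": 4.5, "dy": 0.4, "dz": 12.2, "roll": 0, "grip": 0}, {"dx": 5, "dy": 0.4, "dz": 12.2, "roll": 0, "grip": 0}, {"dx": 5.5, "dy": 0.4, "dz": 12.2, "roll": 0, "grip": 0}, {"dx": 6, "dy": 0.4, "dz": 12.3, "roll": 0, "grip": 0}, {"dx": 6.5, "dy": 0.4, "dz": 12.3, "roll": 0, "grip": 0}, {"dx": 7, "dy": 0.4, "dz": 12.3, "roll": 0, "grip": 0}, {"dx": 7.5, "dy": 0.4, "dz": 12.3, "roll": 0, "grip": 0}, {"dx": 8, "dy": 0.4, "dz": 12.4, "roll": 0, "grip": 0}, {"dx": 8.5, "dy": 0.4, "dz": 12.4, "roll": 0, "grip": 0}]'

```text
time_s: 17.68
position: [0.5836, -0.1699, 0.0168]
tcp_rot: [-2.347, -2.06, -0.047]
wrist_force: [0.7, -2.6, -0.4]
opening: -0.0002
```

```bash
python3 - <<'E'
from go import *
where(); go(-33,52,14,0)
E
```

```text
t 17.6833 bay [ -30.8 -114.9] z 16.8 yaw -0.3 F [ 0.7 -2.6 -0.4] q [-0.3   0.56 -0.26  0.75  0.04  1.4 ] op -0.0
tool axes in bay: x [0.005 0.999 0.035] y [ 1.    -0.005  0.006]
-> (-33, 52, 14, 0) world [ 0.602 -0.004  0.014] d(cm) [16.66 -0.31  0.86] roll -0.05 or 29.95
```

apply_moves --motion '[{"dx": 0.5, "dy": 0, "dz": 0, "roll": 0, "grip": 0}, {"dx": 1, "dy": 0, "dz": 0, "roll": 0, "grip": 0}, {"dx": 1.6, "dy": 0, "dz": 0.1, "roll": 0, "grip": 0}, {"dx": 2.2, "dy": 0, "dz": 0.1, "roll": 0, "grip": 0}, {"dx": 2.8, "dy": 0, "dz": 0.1, "roll": 0, "grip": 0}, {"dx": 3.4, "dy": 0, "dz": 0.2, "roll": 0, "grip": 0}, {"dx": 4, "dy": 0, "dz": 0.2, "roll": 0, "grip": 0}, {"dx": 4.6, "dy": 0, "dz": 0.2, "roll": 0, "grip": 0}, {"dx": 5.2, "dy": 0, "dz": 0.2, "roll": 0, "grip": 0}, {"dx": 5.8, "dy": 0, "dz": 0.3, "roll": 0, "grip": 0}, {"dx": 6.4, "dy": 0, "dz": 0.3, "roll": 0, "grip": 0}, {"dx": 7, "dy": 0, "dz": 0.3, "roll": 0, "grip": 0}, {"dx": 7.6, "dy": 0, "dz": 0.4, "roll": 0, "grip": 0}, {"dx": 8.2, "dy": 0, "dz": 0.4, "roll": 0, "grip": 0}, {"dx": 8.8, "dy": 0, "dz": 0.4, "roll": 0, "grip": 0}, {"dx": 9.4, "dy": 0, "dz": 0.4, "roll": 0, "grip": 0}, {"dx": 10, "dy": 0, "dz": 0.5, "roll": 0, "grip": 0}, {"dx": 10.6, "dy": 0, "dz": 0.5, "roll": 0, "grip": 0}, {"dx": 11.2, "dy": 0, "dz": 0.5, "roll": 0, "grip": 0}, {"dx": 11.8, "dy": 0, "dz": 0.6, "roll": 0, "grip": 0}]'

```text
time_s: 19.35
position: [0.5994, -0.0528, 0.0154]
tcp_rot: [-2.348, -2.06, -0.048]
wrist_force: [-0.1, -1.9, 1.1]
opening: -0.0005
```

apply_moves --motion '[{"dx": 0.5, "dy": 0, "dz": 0, "roll": 0, "grip": 0}, {"dx": 1, "dy": 0, "dz": 0, "roll": 0, "grip": 0}, {"dx": 1.5, "dy": 0, "dz": 0.1, "roll": 0, "grip": 0}, {"dx": 2, "dy": 0, "dz": 0.1, "roll": 0, "grip": 0}, {"dx": 2.5, "dy": 0, "dz": 0.1, "roll": 0, "grip": 0}, {"dx": 3, "dy": 0, "dz": 0.1, "roll": 0, "grip": 0}, {"dx": 3.5, "dy": 0, "dz": 0.1, "roll": 0, "grip": 0}, {"dx": 3.9, "dy": 0, "dz": 0.1, "roll": 0, "grip": 0}, {"dx": 4.2, "dy": 0, "dz": 0.1, "roll": 0, "grip": 0}, {"dx": 4.2, "dy": 0, "dz": 0.1, "roll": 0, "grip": 0}]'

```text
time_s: 20.18
position: [0.6047, -0.0108, 0.0157]
tcp_rot: [-2.347, -2.061, -0.049]
wrist_force: [-0.5, 0.5, -0.2]
opening: 0.0001
```

```bash
python3 - <<'E'
from go import *
where()
E
```

```text
t 20.1833 bay [-29.8  45.7] z 15.7 yaw -0.3 F [-0.5  0.5 -0.2] q [-0.04  0.55 -0.28  0.73  0.03  1.66] op 0.0
tool axes in bay: x [0.004 0.999 0.036] y [ 1.    -0.004  0.007]
```

Step on slowly until contact with the rack.

apply_moves --motion '[{"dx": 0.15, "dy": 0, "dz": 0, "roll": 0, "grip": 0}, {"dx": 0.3, "dy": 0, "dz": 0, "roll": 0, "grip": 0}, {"dx": 0.4, "dy": 0, "dz": 0, "roll": 0, "grip": 0}, {"dx": 0.4, "dy": 0, "dz": 0, "roll": 0, "grip": 0}]'

```text
time_s: 20.52
position: [0.6051, -0.0077, 0.0158]
tcp_rot: [-2.348, -2.06, -0.048]
wrist_force: [-0.8, -0.9, -0.4]
opening: -0.0001
```

apply_moves --motion '[{"dx": 0.1, "dy": 0, "dz": 0, "roll": 0, "grip": 0}, {"dx": 0.2, "dy": 0, "dz": 0, "roll": 0, "grip": 0}, {"dx": 0.2, "dy": 0, "dz": 0, "roll": 0, "grip": 0}]'

```text
time_s: 20.77
position: [0.6053, -0.0057, 0.0158]
tcp_rot: [-2.348, -2.06, -0.047]
wrist_force: [-0.2, -1.0, -1.0]
opening: -0.0002
```

apply_moves --motion '[{"dx": 0.1, "dy": 0, "dz": 0, "roll": 0, "grip": 0}, {"dx": 0.2, "dy": 0, "dz": 0, "roll": 0, "grip": 0}, {"dx": 0.2, "dy": 0, "dz": 0, "roll": 0, "grip": 0}]'

```text
time_s: 21.02
position: [0.6057, -0.0036, 0.0159]
tcp_rot: [-2.348, -2.06, -0.048]
wrist_force: [-0.7, -1.1, -1.1]
opening: -0.0001
```

```bash
python3 - <<'E'
from go import *
where()
E
```

```text
t 21.0167 bay [-29.7  52.9] z 15.9 yaw -0.3 F [-0.7 -1.1 -1.1] q [-0.02  0.55 -0.28  0.73  0.03  1.68] op -0.0
tool axes in bay: x [0.005 0.999 0.035] y [ 1.    -0.005  0.007]
```

apply_moves --motion '[{"dx": 0.1, "dy": 0, "dz": 0, "roll": 0, "grip": 0}, {"dx": 0.15, "dy": 0, "dz": 0, "roll": 0, "grip": 0}, {"dx": 0.15, "dy": 0, "dz": 0, "roll": 0, "grip": 0}]'

```text
time_s: 21.27
position: [0.6058, -0.0032, 0.016]
tcp_rot: [-2.349, -2.06, -0.046]
wrist_force: [-0.9, -5.1, -0.5]
opening: 0.0
```

apply_moves --motion '[{"dx": 0.1, "dy": 0, "dz": 0, "roll": 0, "grip": 0}, {"dx": 0.15, "dy": 0, "dz": 0, "roll": 0, "grip": 0}, {"dx": 0.15, "dy": 0, "dz": 0, "roll": 0, "grip": 0}]'

```text
time_s: 21.52
position: [0.6057, -0.0031, 0.016]
tcp_rot: [-2.352, -2.061, -0.042]
wrist_force: [-0.5, -8.6, -0.7]
opening: -0.0003
```

```bash
python3 - <<'E'
from go import *
where()
E
```

```text
t 21.5167 bay [-29.7  53.4] z 16.0 yaw -0.4 F [-0.5 -8.6 -0.7] q [-0.02  0.55 -0.28  0.73  0.03  1.68] op -0.0
tool axes in bay: x [0.006 1.    0.03 ] y [ 1.    -0.007  0.007]
```

Stopped hard at 53.4 mm, as predicted, so the keeper is against the homed rack. Retreat and verify.

apply_moves --motion '[{"dx": -0.4, "dy": 0, "dz": 0, "roll": 0, "grip": 0}, {"dx": -2.5, "dy": 0, "dz": 0, "roll": 0, "grip": 0}, {"dx": -5, "dy": 0, "dz": -2, "roll": 0, "grip": 0}, {"dx": -6, "dy": -1, "dz": -6, "roll": 0, "grip": 0}, {"dx": -8, "dy": -3, "dz": -10, "roll": 0, "grip": 0}, {"dx": -10, "dy": -5, "dz": -13, "roll": 0, "grip": 0}, {"dx": -12, "dy": -8, "dz": -13, "roll": 0, "grip": 0}, {"dx": -14, "dy": -11, "dz": -13, "roll": 0, "grip": 0}, {"dx": -16, "dy": -14, "dz": -13, "roll": 0, "grip": 0}, {"dx": -18, "dy": -17, "dz": -13, "roll": 0, "grip": 0}, {"dx": -18, "dy": -17, "dz": -13, "roll": 0, "grip": 0}, {"dx": -18, "dy": -17, "dz": -13, "roll": 0, "grip": 0}]'

```text
time_s: 22.52
position: [0.4119, -0.1612, 0.1391]
tcp_rot: [-2.35, -2.057, -0.052]
wrist_force: [0.8, 0.0, 0.3]
opening: 0.0002
```

```bash
python3 - <<'E'
from look import *
where(); g=T(BAYP,[[-.045,.138,0]])[0]; look('9',[g[0],g[1],BAYP[2]])
im=cv2.imread('pics/top9.png'); v=cv2.resize(im[90:250,150:380],None,fx=3.4,fy=3.4,interpolation=cv2.INTER_CUBIC)
for bx in [box(-.06,0,.064,.076,.003,.048),box(-.09,0,.076,.2,0,.045)]:
    h=cv2.convexHull(proj('top',T(BAYP,bx)).astype(np.float32)).reshape(-1,2); cv2.polylines(v,[np.int32((h-[150,90]+.5)*3.4)],True,(0,255,255),1)
cv2.imwrite('pics/fit9.png',v)
E
```

```text
t 22.5167 bay [-202.2 -127.7] z 139.1 yaw -0.4 F [0.8 0.  0.3] q [-0.4   0.19 -0.49  0.89  0.04  1.3 ] op 0.0
tool axes in bay: x [0.007 0.999 0.037] y [ 1.    -0.007  0.009]
['scene'] rack bay mm [-71.5 149.4] deg 2.1 cost 0.316
['top'] rack bay mm [-45.9 137.9] deg -0.0 cost 0.06
['top', 'scene'] rack bay mm [-47.2 138.7] deg 0.1 cost 0.434
```

View pics/fit9.png

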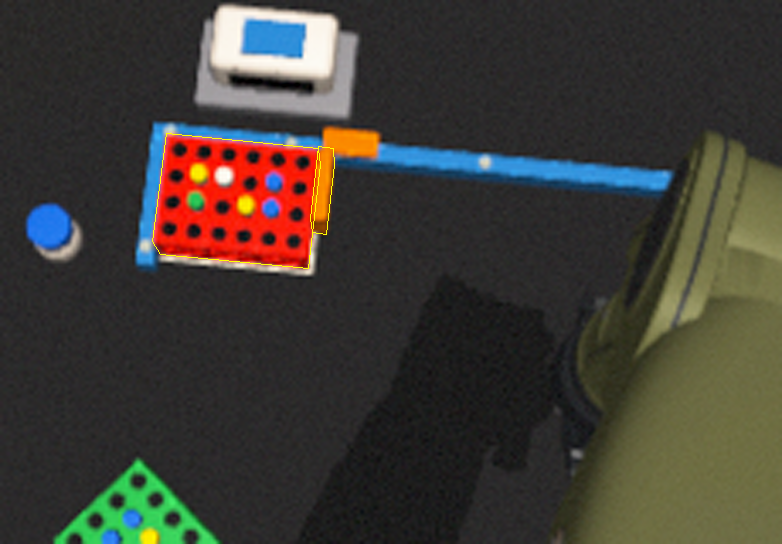

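The rack fills the corner, the keeper plate lies against its end, the white jar is where it was, and the arm is clear.

```bash
python3 -c "
from rig import env
print(env.job_done())"
```

```text
the job is handed in; nothing more can be done
None
```

I pushed the red rack square against the rail with two open fingers, then along the rail to the end stop. After that I slid the keeper against it with shut fingers, and handed in at about 22.6 s. The hand-in gave no verdict.

**Rack:** the last top-view fit put it at bay (−45.9, 137.9) mm and 0.0°, against (−45, 138) for home. Force stepped up at the rail (8 N) and at the end stop (7 N) within about 1 mm of where I expected contact.

**Keeper:** it stopped against the rack (9 N) within 1 mm of where it should be for joint 0.236. The last picture shows its plate touching the rack.

**Other objects:** the white jar had not moved in that picture. The arm hid the amber jar and yellow box, and the blue rack was outside the crop, so I did not re-check those three. My paths stayed clear of all of them.

**Checks that disagreed:**
- The scene-camera fits (such as −71.5, 149.4 mm) and one wrist fit (−49.6, 133.2 mm) did not match. Their fit errors were high because the rail, reader or picture edge cut off part of the rack, so I disregarded them.
- One early joint-6 limit left the tool tilted by about 2° for the whole job, with no visible effect.

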